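# Level the kitchen shelf with its screw foot

## Robot

A 7-joint arm with a two-finger parallel gripper is mounted at the origin on the work surface. World frame = base frame: x ahead of the robot, y to its left, z up, the work surface at z = 0. Lengths are in m, angles in degrees, forces in N, time in s.
With the tool pointing down it reaches from about 0.425 to 0.825 m from the base axis. Payload 3.6 kg.
Tool frame: the origin (TCP) lies at the very end of the fingers, on their centre line; the grasp point (between the pads) lies 19 mm behind it (grip_point_offset is the distance from the TCP to the grasp point, in m); z points along the fingers, y is the line along which they close (so a half turn about z gives the same grasp; the last joint's range is limited). The gripper opens to 85 mm and grips with 20 to 120 N. Pads are 22 mm wide; open, the fingers measure 114 mm over their backs; the gripper's body (76 mm by 85 mm) begins 54 mm behind the grasp point. The pads swing forward as they close: fully open they stand 13 mm farther back than shut.
Start: joints at [63.684, 35.231, -0.722, 81.555, 0.464, 63.22, -2.315], TCP at [0.273, -0.59, 0.21] pointing down, gripper open.
Joint ranges: [-178.69, 178.69], [-17.37, 117.87], [-77.05, 75.6], [15.02, 138.74], [-78.02, 258.01], [0.78, 113.62], [-162.83, 162.83]. Speed limits (degrees/s): [159.86, 159.86, 180, 180, 180, 180, 180].

## Interface

Orientations are given as [roll, pitch, yaw] about the fixed x, y, z axes, in that order (R = Rz(yaw) Ry(pitch) Rx(roll)).
In Python, from station import * gives the robot as it stands.
- The arm moves only by the tool arm_command, never from a script. Its argument "increments" is a list of rows, each an object of numbers: "x", "y", "z": the shift along the tool's x, y, z in mm; "rx", "ry", "rz": the turn, a rotation vector about the tool's x, y, z in degrees; "jaw": the opening, from 0 (shut) to 1 (fully open). In form: [{"x": .., "y": .., "z": .., "rx": .., "ry": .., "rz": .., "jaw": ..}, ...]. A call has 1 to 10 rows; each row shifts and turns the commanded pose from where the row before left it, along the tool's axes as they then stand; what a row does not reach is not made up. A row lasts 1/10 s, in which the tool goes at most 50 mm and 8.59 degrees, less where a joint would pass 70% of its speed; a pose out of reach is approached as far as the arm can. A call with a gripper value outside its range is refused whole. The fingers move at their own pace and stop on an object; the grip force is fixed at half the most. Time passes only in rows, so rows that do not move let the fingers close. It gives the time, the measured TCP pose, the force, the opening and the grip force at its end, in the units of the state.
- get_obs(): the state, without advancing time (a new reading comes with each control period).
- read_camera(name): name is "scene" or "top" or "wrist"; returns a dict with "color" (384x512x3 uint8, red, green, blue), "fov_y" (degrees; the focal length in pixels is half the picture's height over the tangent of half this angle, whatever the lens; pixels are square), "cx", "cy" (the principal point, pixels), "D" ([k1, k2, p1, p2, k3] as OpenCV has them; the pictures are not rectified), "R" (3x3) and "t" (3): a world point X has camera coordinates R X + t. Camera axes: x right, y down, z forward; pixel columns grow to the right and rows downward; lengths in m; the calibration is good to about 2 mm. A picture is of the moment at which its call begins. There is no depth.
- sign_off(): hands the job in; it is judged then, once.
The state is a dict: "clock": time; "joints": joint angles; "qvel": joint speeds; "joint_torque": joint torques, N m; "tool_pos": TCP position; "orientation": TCP orientation; "wrist_force": force on the tool from outside, world axes, zero at the start; "wrist_torque": the same for the moment, N m; "grip_width": finger opening in m; "finger_force": force on a finger pad.
Only numpy, scipy, OpenCV 4.12 (cv2) and the standard library are available. Lean on these libraries where they do the work, as an engineer would, in place of code of your own. Each camera call takes 0.05 s, during which the arm holds its last target. There are 200 camera calls.

## Task

The small shelf by the window is slightly out of level: lay the spirit level lengthwise along the middle of the clear strip at the front of the shelf board and press it down onto the board with about a kilo's worth of push, never a hard shove. Then take your hand off the level and turn the round black knob of the screw foot at the shelf's right end until the bubble rests between the two lines of the vial. Finally press down on the level again with about the same push to prove that the shelf stays true under load, and finish while still holding it pressed, with the bubble still between the lines; leave the kitchen things on and beside the shelf where they stand.

Things in the scene. Friction and masses are not known exactly. Their poses are not given: they have to be found in the camera images.
- level_center (a point): Spirit level, an aluminium bar with black end caps, 230 mm long, 24 mm wide, 46 mm tall, about 0.28 kg; loose, at first on the counter to the left of the shelf. This point is its centre, half-way up (23 mm above its base). Its x axis runs along its length, y across, z up.
- level: The same level; origin at the centre of its base. In the middle of its top is an open notch, 64 mm long, 20 mm deep, with a lying glass vial 16 mm thick (top 2.5 mm below the bar's top); the bar under the notch is 26 mm tall, so at the middle grip it low across its width. Either side of the notch the top is flat and solid.
- bubble_mid (a point): Middle of the white bubble in the level's vial, seen from above, 12 mm long. It drifts along the level's x axis to the higher end, 3 mm for each milliradian of slope, settles in about 1 s, and stops at 11 mm either way. Two black lines stand 8 mm either side of the vial's middle: it lies between them when within 2 mm of the middle along x.
- bubble (a joint): The bubble's reading: 0.01 for each millimetre that it stands off the vial's middle, positive towards the level's +x end; 0 when true, 0.02 when it just touches a line.
- strip (a point): The middle of the clear strip at the front of the shelf board, on its upper face, about 100 mm above the counter: where the level's middle goes. y runs along the board to its left end, x across it to the back, z up. From here the front edge is 55 mm away, the left edge 215 mm, the right edge 225 mm; things standing at the back of the shelf begin 110 mm behind.
- board: The shelf board: white laminate, 280 mm deep, 440 mm long, 18 mm thick, on two wooden drumstick legs at the left and one screw foot at the right; origin at the foot of the left legs. It tips about those legs as the screw foot turns, and does not give under a push.
- foot_grip (a point): Round black fluted hand knob of the screw foot, 40 mm across, 26 mm tall, at the right end of the shelf. This point is on its axis, 15 mm above its underside and 24 mm above the board; z up. Clockwise from above raises the shelf's right end, anticlockwise lowers it: 2.4 mm of bubble (0.8 milliradian) per radian turned.
- foot: The screw foot: knob and 12 mm upright stud in one piece, turning about its axis; origin on the axis, on the counter. 1.75 mm a turn, about 0.06 N m to turn; stays where it is left and keeps its own height. At the start the right end is always low, by 1.8 to 3.2 radians of turning.
- dabba: Bystander: stack of three stainless dabbas, 105 mm across, 180 mm tall with its handle, on the shelf at the back left; origin at its base.
- bottle: Bystander: glass bottle with a steel twist cap, 60 mm across, 190 mm tall, on the shelf beside the dabbas; origin at its base.
- jar: Bystander: small glass jar, 56 mm across, 72 mm tall, on the shelf at the back, right of the middle; origin at its base.
- plate: Bystander: blue melamine plate, 220 mm across, on the counter at the back left; origin at its base.
- katori: Bystander: small steel bowl, 92 mm across, 42 mm tall, mouth down on the counter to the right of the shelf; origin at the middle of its mouth, on the counter.
Things that resemble listed ones, but are neither listed nor needed, are in the scene too. Leave any purple look-alike of the level alone.

How it is judged:
By the outcome, as a careful person would: the job done as asked, in the order asked, and still so for the second after the job is handed in, while the arm keeps its last pose, push and grip.
It also fails if it takes over 61 s, if anything falls off the work surface, if the arm or the gripper's body presses on something with over 40 N, if the wrist force passes 120 N, or if a joint passes its speed limit or range.

## Working session

There is one attempt and no reset: what is moved stays moved. The work goes in short steps, Python scripts to look and compute and a tool call to move; the robot and the scene stay as the last step left them, time stands still between calls to the robot, and variables do not carry over. Pictures are saved under pics/ and viewed, at most 10 in all, crops included, and the job is handed in when it is done.

Besides the shell and the picture viewer there is one more tool, called after "Request:" by a JSON object that holds its "fn" and its "kwargs". arm_command: Moves the arm, as the interface text tells. Its arguments: {"type":"object","properties":{"increments":{"type":"array"}},"required":["increments"]}

```bash
mkdir -p pics; cat > h.py <<'E'
from station import *
import numpy as np, cv2
def snap(n,f):
    c=read_camera(n); cv2.imwrite('pics/'+f,c['color'][:,:,::-1]); np.save('pics/'+f+'.npy',c,allow_pickle=True); return c
def load(f): return np.load('pics/'+f+'.npy',allow_pickle=True).item()
def K(c):
    h=c['color'].shape[0]; f=h/2/np.tan(np.radians(c['fov_y'])/2)
    return np.array([[f,0,c['cx']],[0,f,c['cy']],[0,0,1.]])
def ray(c,p):
    u=cv2.undistortPoints(np.array(p,float).reshape(-1,1,2),K(c),np.array(c['D'],float)).reshape(-1,2)
    R=np.array(c['R']);t=np.array(c['t'])
    return -R.T@t,(np.c_[u,np.ones(len(u))]@R)
def onz(c,p,z):
    o,d=ray(c,p); return o+d*((z-o[2])/d[:,2])[:,None]
def proj(c,X):
    R=np.array(c['R']);t=np.array(c['t'],float)
    return cv2.projectPoints(np.array(X,float).reshape(-1,3),cv2.Rodrigues(R)[0],t,K(c),np.array(c['D'],float))[0].reshape(-1,2)
E
python3 - <<'E'
from h import *
a=snap('scene','s0.png');b=snap('top','t0.png')
o=get_obs();print(o)
for c in(a,b):print(c['fov_y'],-np.array(c['R']).T@c['t'],np.array(c['R'])[2])
im=np.vstack([a['color'],b['color']])[:,:,::-1]
cv2.imwrite('pics/both.png',cv2.resize(np.hstack([a['color'],b['color']])[:,:,::-1],(800,300)))
E
```

```text
{'clock': 0.1, 'joints': array([63.68446762, 35.2842936 , -0.72308254, 81.63457301,  0.46652339,
       63.22110144, -2.314173  ]), 'qvel': array([-0.15977655, -0.12310678, -0.06309255, -0.17472585,  0.01713228,
       -0.05414766,  0.05588011]), 'joint_torque': array([ 1.16732626e-03, -4.70382714e+01,  2.60154940e-01, -1.71570754e+01,
        1.00686957e-02,  5.85382732e-03,  9.13160278e-06]), 'tool_pos': array([ 0.27229351, -0.5893735 ,  0.20933338]), 'orientation': array([-1.79863000e+02,  3.85017840e-03,  2.48028167e+01]), 'wrist_force': array([-1.56796257,  0.04419524,  0.16986129]), 'wrist_torque': array([-0.02470323,  0.01380051,  0.00976258]), 'finger_force': 0.0, 'grip_width': 0.08506508447591137}
42.66470708374068 [ 1.41037615 -0.98838654  0.93772766] [-0.60181489  0.58221125 -0.54667074]
45.200315191676665 [ 0.3614242  -0.07683521  1.38741215] [ 0.08447168  0.00616905 -0.99640678]
```

View pics/t0.png

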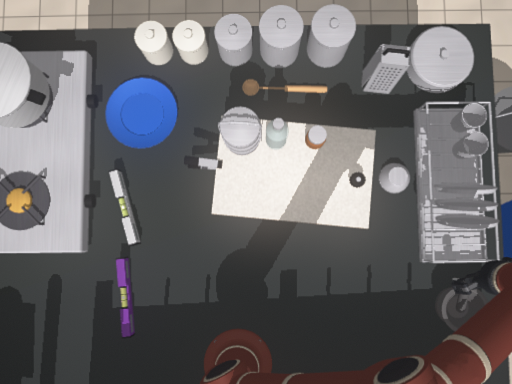

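View pics/s0.png

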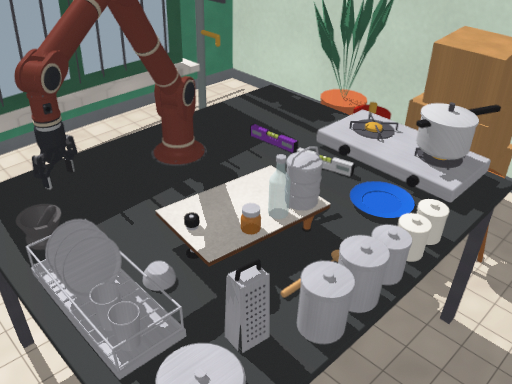

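The top view shows the white level with black caps at about (125,207), the purple look-alike at (124,297), the board with corners (220,118), (376,129), (369,228), (212,218), and the knob at (357,180). The scene view agrees. The level candidates are the white bar at (125,207) and the purple bar at (124,297). The white one fits the aluminium description, so I'll confirm it in a crop while measuring.

```bash
python3 - <<'E'
from h import *
b=load('t0.png');im=b['color']
hsv=cv2.cvtColor(im,cv2.COLOR_RGB2HSV)
# level aluminium
m=((hsv[...,2]>110)).astype(np.uint8); m[:, :100]=0; m[:,148:]=0; m[:160]=0; m[255:]=0
ys,xs=np.nonzero(m); r=cv2.minAreaRect(np.c_[xs,ys].astype(np.float32)); print(r,len(xs))
box=cv2.boxPoints(r); print(box, onz(b,box,.046), onz(b,[r[0]],.046))
cor=np.array([(220,118),(376,129),(369,228),(212,218)],float)
m=((hsv[...,2]>80)&(hsv[...,1]<70)).astype(np.uint8); m[:,:205]=0;m[:,378:]=0;m[:110]=0;m[235:]=0
m=cv2.morphologyEx(m,cv2.MORPH_OPEN,np.ones((5,5)))
g=cv2.cvtColor(im,cv2.COLOR_RGB2GRAY).astype(np.float32)
P=cv2.cornerSubPix(g,cor.astype(np.float32).reshape(-1,1,2),(4,4),(-1,-1),(3,50,.01)).reshape(-1,2)
print(P); W=onz(b,P,.1);print(W)
for i in range(4):print(np.linalg.norm(W[i]-W[(i+1)%4]))
k=(hsv[...,2]<60).astype(np.uint8);k[:,:340]=0;k[:,368]=0;k[:,370:]=0;k[:165]=0;k[195:]=0
n,l,s,c=cv2.connectedComponentsWithStats(k);print(s[1:],c[1:])
print(onz(b,[(357,180)],.125))
A=cv2.resize(im[160:345,90:250],None,fx=3,fy=3,interpolation=cv2.INTER_CUBIC)
cv2.imwrite('pics/c1.png',A[:,:,::-1])
B=cv2.resize(im[110:240,200:420],None,fx=3.5,fy=3.5,interpolation=cv2.INTER_CUBIC)
cv2.imwrite('pics/c2.png',B[:,:,::-1])
E
```

```text
((123.57691955566406, 206.61538696289062), (75.69010162353516, 11.664870262145996), 74.74488067626953) 738
[[107.99231  171.63847 ]
 [119.246155 168.56923 ]
 [139.16153  241.5923  ]
 [127.907684 244.66154 ]] [[0.56394579 0.37418605 0.046     ]
 [0.57263824 0.34093722 0.046     ]
 [0.35757659 0.27967769 0.046     ]
 [0.34902184 0.3124613  0.046     ]] [[0.46003377 0.32653747 0.046     ]]
[[220.      118.     ]
 [375.18155 129.57098]
 [368.00955 228.16814]
 [212.      218.     ]]
[[ 0.70587316  0.03812134  0.1       ]
 [ 0.66685421 -0.40228941  0.1       ]
 [ 0.387838   -0.37303722  0.1       ]
 [ 0.42127162  0.06163329  0.1       ]]
0.44213584342724704
0.2805454268614381
0.4359544197072116
0.28557108560113015
[] []
[[ 0.52016979 -0.34106737  0.125     ]]
```

View pics/c1.png

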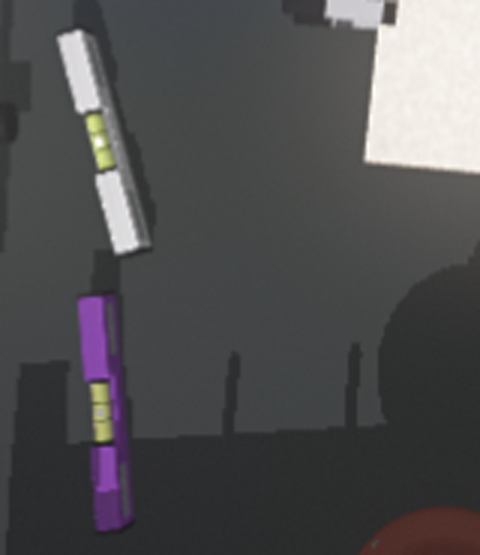

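The crop confirms the white bar with the vial at crop (100,141) as the level; the purple one stays put. Next I'll refine its pose and plan the approach.

```bash
cat >> h.py <<'E'
from scipy.spatial.transform import Rotation as Ro
def plan(target,yaw,n):
    o=get_obs();p=np.array(o['tool_pos']);R=Ro.from_euler('xyz',o['orientation'],degrees=True)
    Rt=Ro.from_euler('xyz',[180,0,yaw],degrees=True)
    rv=(R.inv()*Rt).as_rotvec(degrees=True)
    d=(np.array(target)-p)
    print('now',p.round(4),o['orientation'].round(2),'shift in tool axes now',(R.inv().apply(d)*1000).round(1),'rot',rv.round(2))
    for i in range(n):
        print((R.inv().apply(d/n)*1000).round(1),(rv/n).round(2)); R=R*Ro.from_rotvec(rv/n,degrees=True)
E
python3 - <<'E'
from h import *
b=load('t0.png')
e=np.array([(70,33),(126,250),(100,141)])/3+[90,160]-1/3
W=onz(b,e,.046);W[2]=onz(b,e[2:],.04)[0];print(W,np.linalg.norm(W[0]-W[1]),np.degrees(np.arctan2(*(W[0]-W[1])[[1,0]])))
print(np.diff(W[:2],axis=0), W[:2].mean(0))
plan([.46,-.25,.25],18,10)
E
```

```text
[[0.56664089 0.35937102 0.046     ]
 [0.35372218 0.30153035 0.046     ]
 [0.46034348 0.33004569 0.04      ]] 0.22063526605094155 15.197980592688829
[[-0.21291871 -0.05784067  0.        ]] [0.46018153 0.33045069 0.046     ]
now [ 0.2723 -0.5894  0.2093] [-179.86    0.     24.8 ] shift in tool axes now [ 312.8 -229.4  -40.1] rot [-0.14  0.01  6.8 ]
[ 31.3 -22.9  -4. ] [-0.01  0.    0.68]
[ 31.  -23.3  -4. ] [-0.01  0.    0.68]
[ 30.7 -23.7  -4. ] [-0.01  0.    0.68]
[ 30.4 -24.   -4. ] [-0.01  0.    0.68]
[ 30.2 -24.4  -4. ] [-0.01  0.    0.68]
[ 29.9 -24.8  -4. ] [-0.01  0.    0.68]
[ 29.6 -25.1  -4. ] [-0.01  0.    0.68]
[ 29.3 -25.5  -4. ] [-0.01  0.    0.68]
[ 29.  -25.8  -4.1] [-0.01  0.    0.68]
[ 28.7 -26.1  -4.1] [-0.01  0.    0.68]
```

Request:
{"fn": "arm_command", "kwargs": {"increments": [{"x":31,"y":-23,"z":-4,"rz":1},{"x":31,"y":-23,"z":-4,"rz":1},{"x":31,"y":-24,"z":-4,"rz":1},{"x":30,"y":-24,"z":-4,"rz":1},{"x":30,"y":-24,"z":-4,"rz":1},{"x":30,"y":-25,"z":-4,"rz":1},{"x":29,"y":-26,"z":-4,"rz":1},{"x":29,"y":-26,"z":-4,"rz":1},{"x":28,"y":-27,"z":-4,"rz":1},{"x":28,"y":-27,"z":-4,"rz":1}]}}

```text
invalid input
```

Request:
{"fn": "arm_command", "kwargs": {"increments": [{"x":10,"y":-40},{"x":10,"y":-40},{"x":10,"y":-40},{"x":10,"y":-40},{"x":10,"y":-40},{"x":10,"y":-40},{"x":10,"y":-40},{"x":10,"y":-40},{"x":10,"y":-40},{"x":10,"y":-40}]}}

```text
invalid input
```

```bash
python3 - <<'E'
from h import *
plan([.46,.33,.17],15.2,5)
E
```

```text
now [ 0.2723 -0.5894  0.2093] [-179.86    0.     24.8 ] shift in tool axes now [ 556.1 -755.7   41.1] rot [-0.14  0.02  9.6 ]
[ 111.2 -151.1    8.2] [-0.03  0.    1.92]
[ 106.1 -154.8    8.2] [-0.03  0.    1.92]
[ 100.8 -158.3    8.1] [-0.03  0.    1.92]
[  95.5 -161.6    8. ] [-0.03  0.    1.92]
[  90.  -164.7    7.9] [-0.03  0.    1.92]
```

Every key may be required in each row.

Request:
{"fn": "arm_command", "kwargs": {"increments": [{"x":31,"y":-23,"z":-4,"rx":0,"ry":0,"rz":1,"jaw":1},{"x":31,"y":-23,"z":-4,"rx":0,"ry":0,"rz":1,"jaw":1},{"x":31,"y":-24,"z":-4,"rx":0,"ry":0,"rz":1,"jaw":1},{"x":30,"y":-24,"z":-4,"rx":0,"ry":0,"rz":1,"jaw":1},{"x":30,"y":-24,"z":-4,"rx":0,"ry":0,"rz":1,"jaw":1},{"x":30,"y":-25,"z":-4,"rx":0,"ry":0,"rz":1,"jaw":1},{"x":29,"y":-26,"z":-4,"rx":0,"ry":0,"rz":1,"jaw":1},{"x":29,"y":-26,"z":-4,"rx":0,"ry":0,"rz":1,"jaw":1},{"x":28,"y":-27,"z":-4,"rx":0,"ry":0,"rz":1,"jaw":1},{"x":28,"y":-27,"z":-4,"rx":0,"ry":0,"rz":1,"jaw":1}]}}

```text
clock: 1.1
tool_pos: [0.4653, -0.2515, 0.2503]
orientation: [-180.0, 0.0, 14.8]
wrist_force: [0.1, 0.4, -0.0]
grip_width: 0.0857
finger_force: 0.0
```

Request:
{"fn": "arm_command", "kwargs": {"increments": [{"x":10,"y":-38,"z":0,"rx":0,"ry":0,"rz":0,"jaw":1},{"x":10,"y":-38,"z":0,"rx":0,"ry":0,"rz":0,"jaw":1},{"x":10,"y":-38,"z":0,"rx":0,"ry":0,"rz":0,"jaw":1},{"x":10,"y":-38,"z":0,"rx":0,"ry":0,"rz":0,"jaw":1},{"x":10,"y":-38,"z":0,"rx":0,"ry":0,"rz":0,"jaw":1},{"x":10,"y":-38,"z":0,"rx":0,"ry":0,"rz":0,"jaw":1},{"x":10,"y":-38,"z":0,"rx":0,"ry":0,"rz":0,"jaw":1},{"x":10,"y":-38,"z":0,"rx":0,"ry":0,"rz":0,"jaw":1},{"x":10,"y":-38,"z":0,"rx":0,"ry":0,"rz":0,"jaw":1},{"x":10,"y":-38,"z":0,"rx":0,"ry":0,"rz":0,"jaw":1}]}}

```text
clock: 2.1
tool_pos: [0.4641, 0.1412, 0.2502]
orientation: [180.0, 0.0, 14.8]
wrist_force: [0.2, -0.1, -0.7]
grip_width: 0.0856
finger_force: 0.0
```

Request:
{"fn": "arm_command", "kwargs": {"increments": [{"x":9,"y":-38,"z":15,"rx":0,"ry":0,"rz":0,"jaw":1},{"x":9,"y":-38,"z":15,"rx":0,"ry":0,"rz":0,"jaw":1},{"x":9,"y":-38,"z":15,"rx":0,"ry":0,"rz":0,"jaw":1},{"x":9,"y":-38,"z":15,"rx":0,"ry":0,"rz":0,"jaw":1},{"x":9,"y":-30,"z":15,"rx":0,"ry":0,"rz":0,"jaw":1},{"x":0,"y":0,"z":0,"rx":0,"ry":0,"rz":0,"jaw":1}]}}

```text
clock: 2.7
tool_pos: [0.4583, 0.3324, 0.1728]
orientation: [-179.8, 0.3, 15.3]
wrist_force: [-1.3, 0.3, 0.2]
grip_width: 0.0854
finger_force: 0.0
```

```bash
python3 - <<'E'
from h import *
snap('wrist','w1.png')
plan([.46,.33,.1],15.2,1)
print(get_obs()['joints'])
E
```

```text
now [0.4597 0.3292 0.1737] [-180.      0.2    15.07] shift in tool axes now [ 0.7 -0.7 73.7] rot [-0.    0.2  -0.13]
[ 0.7 -0.7 73.7] [-0.    0.2  -0.13]
[ -30.69469972   30.33393529  -10.91415179   98.3003263     6.83886941
   52.20180897 -119.29299534]
```

View pics/w1.png

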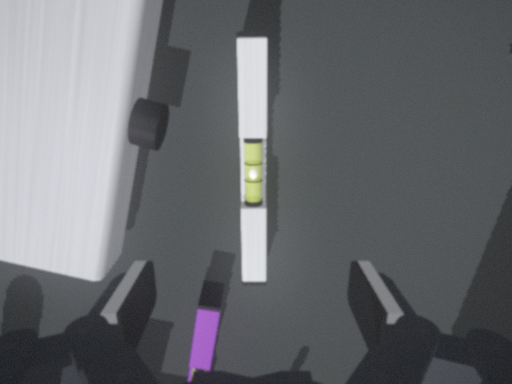

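The wrist view shows the level upright in the frame, ends at (252,38) and (254,281), vial at (253,172), between the fingers' line.

```bash
python3 - <<'E'
from h import *
c=load('w1.png')
W=onz(c,[(252,38),(254,281),(253,172)],[.046,.046,.04]) if 0 else np.vstack([onz(c,[(252.5,38),(254,281)],.046),onz(c,[(253,172)],.041)])
print(W,np.linalg.norm(W[0]-W[1]),W[:2].mean(0),np.degrees(np.arctan2(*(W[0]-W[1])[[1,0]])))
m=W[:2].mean(0)
plan([m[0],m[1],.006],np.degrees(np.arctan2(*(W[0]-W[1])[[1,0]])),1)
E
```

```text
[[0.56665589 0.36059893 0.046     ]
 [0.35494863 0.30107616 0.046     ]
 [0.4613255  0.33127751 0.041     ]] 0.21991571397364806 [0.46080226 0.33083754 0.046     ] 15.70364780371978
now [0.4597 0.3292 0.1737] [-180.      0.2    15.07] shift in tool axes now [  2.   -1.3 167.7] rot [-0.    0.2  -0.63]
[  2.   -1.3 167.7] [-0.    0.2  -0.63]
```

Request:
{"fn": "arm_command", "kwargs": {"increments": [{"x":2,"y":-1,"z":34,"rx":0,"ry":0,"rz":-0.5,"jaw":1},{"x":0,"y":0,"z":34,"rx":0,"ry":0,"rz":0,"jaw":1},{"x":0,"y":0,"z":34,"rx":0,"ry":0,"rz":0,"jaw":1},{"x":0,"y":0,"z":34,"rx":0,"ry":0,"rz":0,"jaw":1},{"x":0,"y":0,"z":20,"rx":0,"ry":0,"rz":0,"jaw":1},{"x":0,"y":0,"z":12,"rx":0,"ry":0,"rz":0,"jaw":1},{"x":0,"y":0,"z":0,"rx":0,"ry":0,"rz":0,"jaw":0.6},{"x":0,"y":0,"z":0,"rx":0,"ry":0,"rz":0,"jaw":0.3},{"x":0,"y":0,"z":0,"rx":0,"ry":0,"rz":0,"jaw":0},{"x":0,"y":0,"z":0,"rx":0,"ry":0,"rz":0,"jaw":0}]}}

```text
clock: 3.75
tool_pos: [0.4642, 0.3292, 0.0088]
orientation: [-179.9, -0.1, 15.3]
wrist_force: [-0.8, -0.1, -0.2]
grip_width: 0.0281
finger_force: 0.0
```

Request:
{"fn": "arm_command", "kwargs": {"increments": [{"x":0,"y":0,"z":0,"rx":0,"ry":0,"rz":0,"jaw":0},{"x":0,"y":0,"z":0,"rx":0,"ry":0,"rz":0,"jaw":0},{"x":0,"y":0,"z":0,"rx":0,"ry":0,"rz":0,"jaw":0},{"x":0,"y":0,"z":0,"rx":0,"ry":0,"rz":0,"jaw":0},{"x":0,"y":0,"z":0,"rx":0,"ry":0,"rz":0,"jaw":0}]}}

```text
clock: 4.25
tool_pos: [0.4639, 0.3298, 0.0087]
orientation: [-179.9, -0.1, 15.3]
wrist_force: [-1.0, 1.1, 6.7]
grip_width: 0.0135
finger_force: 58.5
```

```bash
python3 - <<'E'
from h import *
c=snap('wrist','w2.png');d=snap('scene','s2.png')
o=get_obs();print(o['grip_width'],o['wrist_force'],o['wrist_torque'])
p=proj(d,[.46,.33,.03])[0].astype(int);print(p)
s=d['color'][max(0,p[1]-50):p[1]+50,max(0,p[0]-66):p[0]+66]
cv2.imwrite('pics/w2b.png',np.hstack([cv2.resize(c['color'],(400,300)),cv2.resize(s,(400,300),interpolation=cv2.INTER_CUBIC)])[:,:,::-1])
E
```

```text
0.013516171533018909 [-1.44650539  0.31610998  6.10096803] [0.06238992 0.19197575 0.04523155]
[323 159]
```

View pics/w2b.png

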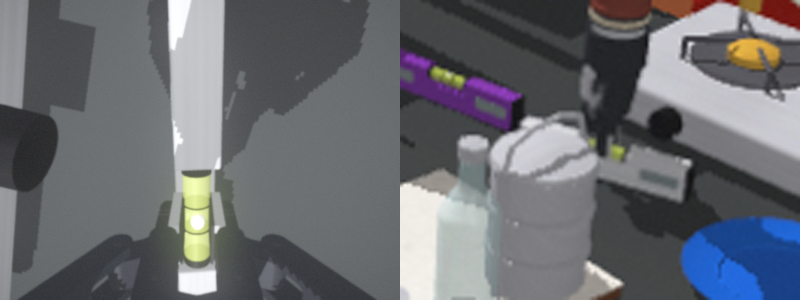

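The wrist view shows the pads closed on the vial (200,230), above the bar, so the grip is too high. I'll open, go about 10 mm lower and close again.

Request:
{"fn": "arm_command", "kwargs": {"increments": [{"x":0,"y":0,"z":0,"rx":0,"ry":0,"rz":0,"jaw":0.6},{"x":0,"y":0,"z":0,"rx":0,"ry":0,"rz":0,"jaw":0.6},{"x":0,"y":0,"z":0,"rx":0,"ry":0,"rz":0,"jaw":0.6},{"x":0,"y":0,"z":0,"rx":0,"ry":0,"rz":0,"jaw":0.6},{"x":0,"y":0,"z":5,"rx":0,"ry":0,"rz":0,"jaw":0.6},{"x":0,"y":0,"z":5,"rx":0,"ry":0,"rz":0,"jaw":0.6},{"x":0,"y":0,"z":0,"rx":0,"ry":0,"rz":0,"jaw":0.45},{"x":0,"y":0,"z":0,"rx":0,"ry":0,"rz":0,"jaw":0.35},{"x":0,"y":0,"z":0,"rx":0,"ry":0,"rz":0,"jaw":0.35}]}}

```text
clock: 5.25
tool_pos: [0.4631, 0.3293, -0.0026]
orientation: [-180.0, -0.0, 15.3]
wrist_force: [-0.4, 0.5, -0.8]
grip_width: 0.0302
finger_force: 0.4
```

Request:
{"fn": "arm_command", "kwargs": {"increments": [{"x":0,"y":0,"z":0,"rx":0,"ry":0,"rz":0,"jaw":0.2},{"x":0,"y":0,"z":0,"rx":0,"ry":0,"rz":0,"jaw":0.1},{"x":0,"y":0,"z":0,"rx":0,"ry":0,"rz":0,"jaw":0},{"x":0,"y":0,"z":0,"rx":0,"ry":0,"rz":0,"jaw":0}]}}

```text
clock: 5.65
tool_pos: [0.4633, 0.3297, -0.002]
orientation: [-179.9, -0.1, 15.3]
wrist_force: [-1.6, 2.5, 4.7]
grip_width: 0.0214
finger_force: 59.7
```

Request:
{"fn": "arm_command", "kwargs": {"increments": [{"x":0,"y":0,"z":-20,"rx":0,"ry":0,"rz":0,"jaw":0},{"x":0,"y":0,"z":-40,"rx":0,"ry":0,"rz":0,"jaw":0},{"x":0,"y":0,"z":-40,"rx":0,"ry":0,"rz":-8.5,"jaw":0},{"x":0,"y":0,"z":-40,"rx":0,"ry":0,"rz":-8.5,"jaw":0},{"x":0,"y":0,"z":-40,"rx":0,"ry":0,"rz":-8.5,"jaw":0},{"x":0,"y":0,"z":-20,"rx":0,"ry":0,"rz":-8.5,"jaw":0},{"x":0,"y":0,"z":0,"rx":0,"ry":0,"rz":-8.5,"jaw":0},{"x":0,"y":0,"z":0,"rx":0,"ry":0,"rz":-8.5,"jaw":0},{"x":0,"y":0,"z":0,"rx":0,"ry":0,"rz":-8.5,"jaw":0},{"x":0,"y":0,"z":0,"rx":0,"ry":0,"rz":-8.5,"jaw":0}]}}

```text
clock: 6.65
tool_pos: [0.4632, 0.3262, 0.1958]
orientation: [-179.9, 0.3, 83.6]
wrist_force: [-0.3, 0.6, -3.9]
grip_width: 0.0222
finger_force: 59.5
```

```bash
python3 - <<'E'
from h import *
o=get_obs();print(o['grip_width'],o['wrist_force'],o['wrist_torque'],o['joints'])
plan([.461,-.157,.19],85,12)
E
```

```text
0.02218755139131398 [-0.34876341  0.57126686 -3.88265317] [0.00681913 0.01378513 0.00913808] [-17.62446299  31.57349566 -31.26997805  96.07579016  18.81381732
  57.90891224 -61.76237077]
now [0.4632 0.3262 0.1958] [-179.91    0.25   83.55] shift in tool axes now [-480.3   52.1    7.8] rot [-0.09  0.25 -1.45]
[-40.    4.3   0.7] [-0.01  0.02 -0.12]
[-40.    4.3   0.6] [-0.01  0.02 -0.12]
[-40.    4.2   0.6] [-0.01  0.02 -0.12]
[-40.1   4.1   0.6] [-0.01  0.02 -0.12]
[-40.1   4.    0.6] [-0.01  0.02 -0.12]
[-40.1   3.9   0.6] [-0.01  0.02 -0.12]
[-40.1   3.8   0.6] [-0.01  0.02 -0.12]
[-40.1   3.7   0.6] [-0.01  0.02 -0.12]
[-40.1   3.7   0.5] [-0.01  0.02 -0.12]
[-40.1   3.6   0.5] [-0.01  0.02 -0.12]
[-40.1   3.5   0.5] [-0.01  0.02 -0.12]
[-40.1   3.4   0.5] [-0.01  0.02 -0.12]
```

Request:
{"fn": "arm_command", "kwargs": {"increments": [{"x":-20,"y":2,"z":0,"rx":0,"ry":0,"rz":-0.3,"jaw":0},{"x":-40,"y":4,"z":0,"rx":0,"ry":0,"rz":-0.3,"jaw":0},{"x":-46,"y":5,"z":0,"rx":0,"ry":0,"rz":-0.3,"jaw":0},{"x":-46,"y":5,"z":0,"rx":0,"ry":0,"rz":0,"jaw":0},{"x":-46,"y":5,"z":0,"rx":0,"ry":0,"rz":0,"jaw":0},{"x":-46,"y":5,"z":0,"rx":0,"ry":0,"rz":0,"jaw":0},{"x":-46,"y":5,"z":0,"rx":0,"ry":0,"rz":0,"jaw":0},{"x":-46,"y":5,"z":0,"rx":0,"ry":0,"rz":0,"jaw":0},{"x":-46,"y":5,"z":0,"rx":0,"ry":0,"rz":0,"jaw":0},{"x":-46,"y":5,"z":0,"rx":0,"ry":0,"rz":0,"jaw":0}]}}

```text
clock: 7.65
tool_pos: [0.4629, -0.1049, 0.1963]
orientation: [-179.8, 0.1, 84.1]
wrist_force: [1.0, -0.3, -4.4]
grip_width: 0.0219
finger_force: 59.5
```

Request:
{"fn": "arm_command", "kwargs": {"increments": [{"x":-36,"y":3,"z":10,"rx":0,"ry":0,"rz":0,"jaw":0},{"x":-16,"y":2,"z":10,"rx":0,"ry":0,"rz":0,"jaw":0},{"x":0,"y":0,"z":5,"rx":0,"ry":0,"rz":0,"jaw":0},{"x":0,"y":0,"z":0,"rx":0,"ry":0,"rz":0,"jaw":0}]}}

```text
clock: 8.05
tool_pos: [0.4632, -0.1527, 0.171]
orientation: [-179.8, -0.1, 84.2]
wrist_force: [0.2, 0.7, -2.0]
grip_width: 0.0218
finger_force: 59.5
```

```bash
python3 - <<'E'
from h import *
c=snap('wrist','w3.png')
plan([.461,-.157,.11],85,1)
# board corners & strip projected into wrist image
x=np.array([.9965,-.0837,0]);y=np.array([.0837,.9965,0]);s=np.array([.461,-.157,.1])
P=np.array([s-.055*x+.215*y,s-.055*x-.225*y,s-.055*x,s,s+.115*y,s-.115*y])
print(proj(c,P).round())
E
```

```text
now [ 0.464  -0.1518  0.1718] [-1.7988e+02 -1.0000e-01  8.4360e+01] shift in tool axes now [-5.6 -2.4 61.8] rot [-0.12 -0.1  -0.64]
[-5.6 -2.4 61.8] [-0.12 -0.1  -0.64]
[[ 139. -176.]
 [ 197.  426.]
 [ 176.  204.]
 [ 250.  203.]
 [ 247.   31.]
 [ 253.  331.]]
```

View pics/w3.png

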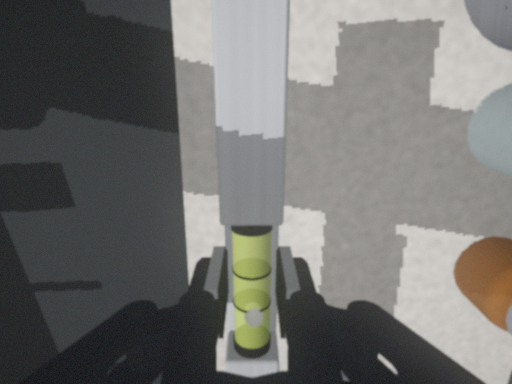

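The wrist view shows the level held straight, the vial at (251,290), and the board's front edge running from about (171,0) to (187,290). I'll measure that edge.

```bash
python3 - <<'E'
from h import *
c=load('w3.png');g=cv2.GaussianBlur(cv2.cvtColor(c['color'],cv2.COLOR_RGB2GRAY),(3,3),0).astype(float)
pts=[]
for r in range(5,240,8):
    d=np.diff(g[r,150:205]);pts.append((150+d.argmax()+.5,r))
pts=np.array(pts);print(pts[::5])
for z in(.1,):
    W=onz(c,pts,z);vx,vy,x0,y0=cv2.fitLine(W[:,:2].astype(np.float32),cv2.DIST_HUBER,0,.001,.001).ravel()
    print(z,W[0],W[-1],np.degrees(np.arctan2(vx,vy)))
    a=np.array([x0,y0]);v=np.array([vx,vy]);print('front edge x at y=-.157',x0+vx/vy*(-.157-y0))
# level sides at top z: held base ~ TCP+.002
zt=get_obs()['tool_pos'][2]+.048
for px in [(212,5),(290,5),(220,215),(284,215),(251,290)]: print(px,onz(c,[px],zt)[0].round(4))
E
```

```text
[[170.5   5. ]
 [172.5  45. ]
 [175.5  85. ]
 [178.5 125. ]
 [180.5 165. ]
 [183.5 205. ]]
0.1 [ 0.42558894 -0.02318857  0.1       ] [ 0.40900856 -0.17930064  0.1       ] 6.055376
front edge x at y=-.157 0.41127077
(212, 5) [ 0.4615 -0.0489  0.2198]
(290, 5) [ 0.4847 -0.0513  0.2198]
(220, 215) [ 0.455  -0.1163  0.2198]
(284, 215) [ 0.4782 -0.1187  0.2198]
(251, 290) [ 0.463  -0.1492  0.2198]
```

Request:
{"fn": "arm_command", "kwargs": {"increments": [{"x":-4,"y":0,"z":20,"rx":0,"ry":0,"rz":0,"jaw":0},{"x":0,"y":0,"z":25,"rx":0,"ry":0,"rz":0,"jaw":0},{"x":0,"y":0,"z":15,"rx":0,"ry":0,"rz":0,"jaw":0},{"x":0,"y":0,"z":6,"rx":0,"ry":0,"rz":0,"jaw":0},{"x":0,"y":0,"z":2,"rx":0,"ry":0,"rz":0,"jaw":0},{"x":0,"y":0,"z":2,"rx":0,"ry":0,"rz":0,"jaw":0},{"x":0,"y":0,"z":0,"rx":0,"ry":0,"rz":0,"jaw":0},{"x":0,"y":0,"z":0,"rx":0,"ry":0,"rz":0,"jaw":0}]}}

```text
clock: 8.9
tool_pos: [0.4647, -0.1579, 0.1031]
orientation: [179.9, 0.0, 84.2]
wrist_force: [-0.3, -0.1, -3.0]
grip_width: 0.0217
finger_force: 59.5
```

Request:
{"fn": "arm_command", "kwargs": {"increments": [{"x":0,"y":0,"z":1.5,"rx":0,"ry":0,"rz":0,"jaw":0},{"x":0,"y":0,"z":1.5,"rx":0,"ry":0,"rz":0,"jaw":0},{"x":0,"y":0,"z":0,"rx":0,"ry":0,"rz":0,"jaw":0},{"x":0,"y":0,"z":0,"rx":0,"ry":0,"rz":0,"jaw":0}]}}

```text
clock: 9.3
tool_pos: [0.4641, -0.158, 0.0994]
orientation: [-180.0, -0.0, 84.2]
wrist_force: [-0.0, 0.2, -3.8]
grip_width: 0.0216
finger_force: 59.5
```

Request:
{"fn": "arm_command", "kwargs": {"increments": [{"x":0,"y":0,"z":1,"rx":0,"ry":0,"rz":0,"jaw":0},{"x":0,"y":0,"z":1,"rx":0,"ry":0,"rz":0,"jaw":0},{"x":0,"y":0,"z":0,"rx":0,"ry":0,"rz":0,"jaw":0},{"x":0,"y":0,"z":0,"rx":0,"ry":0,"rz":0,"jaw":0}]}}

```text
clock: 9.7
tool_pos: [0.4643, -0.158, 0.0977]
orientation: [180.0, 0.0, 84.2]
wrist_force: [-0.9, -0.2, -0.2]
grip_width: 0.0222
finger_force: 59.9
```

Request:
{"fn": "arm_command", "kwargs": {"increments": [{"x":0,"y":0,"z":0.5,"rx":0,"ry":0,"rz":0,"jaw":0},{"x":0,"y":0,"z":0,"rx":0,"ry":0,"rz":0,"jaw":0.4},{"x":0,"y":0,"z":0,"rx":0,"ry":0,"rz":0,"jaw":0.6},{"x":0,"y":0,"z":0,"rx":0,"ry":0,"rz":0,"jaw":0.6},{"x":0,"y":0,"z":-2,"rx":0,"ry":0,"rz":0,"jaw":0.6},{"x":0,"y":0,"z":-10,"rx":0,"ry":0,"rz":0,"jaw":0.6},{"x":0,"y":0,"z":-30,"rx":0,"ry":0,"rz":0,"jaw":0.6},{"x":0,"y":0,"z":-45,"rx":0,"ry":0,"rz":0,"jaw":0.6},{"x":0,"y":0,"z":-45,"rx":0,"ry":0,"rz":0,"jaw":0.3},{"x":0,"y":0,"z":0,"rx":0,"ry":0,"rz":0,"jaw":0}]}}

```text
clock: 10.7
tool_pos: [0.4687, -0.1581, 0.2356]
orientation: [179.2, 0.1, 84.2]
wrist_force: [0.2, 0.3, -0.3]
grip_width: 0.0231
finger_force: 0.0
```

```bash
python3 - <<'E'
from h import *
c=snap('wrist','w4.png')
o=get_obs();print(o['tool_pos'],o['orientation'],o['wrist_force'],o['joints'])
E
```

```text
[ 0.46645298 -0.15811559  0.23263845] [1.79529320e+02 1.08265780e-01 8.41948117e+01] [-0.60615843 -0.01653771 -0.75849138] [ 39.19177447  22.24043691 -32.17336809 104.84383939  14.10320908
  56.39124181  -4.64337597]
```

View pics/w4.png

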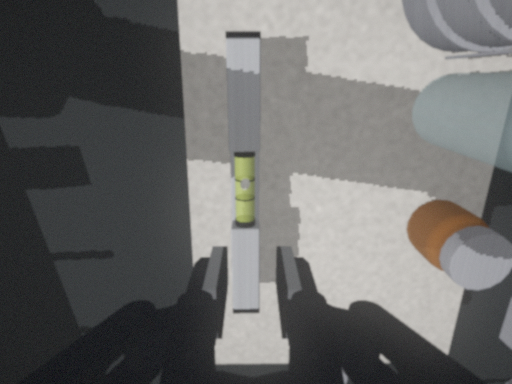

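The level lies flat, ends at (243,35) and (245,310), lines at about (244,179) and (244,199), with the bubble at (244,184) towards the left end, so the right end is low as expected. Now the numbers.

```bash
cat >> h.py <<'E'
def bubble(c,zt=.146,guess=None,show=None):
    im=c['color'];hsv=cv2.cvtColor(im,cv2.COLOR_RGB2HSV)
    g=((hsv[...,0]>22)&(hsv[...,0]<42)&(hsv[...,1]>90)&(hsv[...,2]>70)).astype(np.uint8)
    g=cv2.morphologyEx(g,cv2.MORPH_CLOSE,np.ones((13,13)))
    n,l,s,ce=cv2.connectedComponentsWithStats(g)
    i=1+s[1:,4].argmax();m=(l==i)
    ys,xs=np.nonzero(m);print('vial',s[i],ce[i].round(1))
    x,y,w,h=s[i,:4]
    sub=hsv[y:y+h,x:x+w]; mm=m[y:y+h,x:x+w]
    b=(sub[...,1]<80)&(sub[...,2]>110)&mm
    k=(sub[...,2]<95)&mm
    prof=cv2.cvtColor(im,cv2.COLOR_RGB2GRAY)[y:y+h,x:x+w]
    ax=1 if h>w else 0
    print('axis',ax,'prof',[int(v) for v in np.median(prof,axis=ax)])
    by,bx=np.nonzero(b);print('bubble px',len(bx),(bx.mean()+x).round(1) if len(bx) else 0,(by.mean()+y).round(1) if len(bx) else 0, (by.min()+y,by.max()+y,bx.min()+x,bx.max()+x) if len(bx) else 0)
E
python3 - <<'E'
from h import *
c=load('w4.png');bubble(c)
E=onz(c,[(243.5,31),(246,312)],.146);print(E,np.linalg.norm(E[0]-E[1]),E.mean(0),np.degrees(np.arctan2(*(E[0]-E[1])[:2])))
g=cv2.GaussianBlur(cv2.cvtColor(c['color'],cv2.COLOR_RGB2GRAY),(3,3),0).astype(float)
pts=np.array([(170+np.diff(g[r,170:205]).argmax()+.5,r) for r in list(range(5,60,8))+list(range(165,235,8))])
W=onz(c,pts,.1);vx,vy,x0,y0=cv2.fitLine(W[:,:2].astype(np.float32),cv2.DIST_HUBER,0,.001,.001).ravel()
n=np.array([vy,-vx])*np.sign(vy);print('edge ang',np.degrees(np.arctan(vx/vy)),'dist of level mid from edge',(E.mean(0)[:2]-[x0,y0])@n)
E
```

```text
vial [236 157  16  65 666] [243.6 184.9]
axis 1 prof [104, 143, 162, 168, 169, 168, 168, 169, 168, 169, 169, 169, 167, 170, 169, 168, 168, 168, 165, 165, 162, 161, 155, 146, 145, 154, 154, 153, 153, 153, 158, 171, 181, 180, 172, 168, 163, 157, 154, 154, 150, 147, 135, 126, 141, 166, 173, 176, 177, 177, 173, 171, 171, 172, 171, 172, 170, 168, 160, 157, 155, 153, 151, 146, 131]
bubble px 91 244.8 183.8 (np.int64(178), np.int64(190), np.int64(240), np.int64(248))
[[ 0.47541003 -0.04575761  0.146     ]
 [ 0.45279811 -0.27275453  0.146     ]] 0.2281203695890682 [ 0.46410407 -0.15925607  0.146     ] 5.6886567997293715
edge ang 6.038602 dist of level mid from edge 0.05295495822747992
```

Request:
{"fn": "arm_command", "kwargs": {"increments": [{"x":-31,"y":0,"z":10,"rx":0,"ry":0,"rz":0,"jaw":0},{"x":-30,"y":0,"z":20,"rx":0,"ry":0,"rz":0,"jaw":0},{"x":0,"y":0,"z":25,"rx":0,"ry":0,"rz":0,"jaw":0},{"x":0,"y":0,"z":15,"rx":0,"ry":0,"rz":0,"jaw":0},{"x":0,"y":0,"z":4,"rx":0,"ry":0,"rz":0,"jaw":0},{"x":0,"y":0,"z":2,"rx":0,"ry":0,"rz":0,"jaw":0},{"x":0,"y":0,"z":0,"rx":0,"ry":0,"rz":0,"jaw":0},{"x":0,"y":0,"z":0,"rx":0,"ry":0,"rz":0,"jaw":0}]}}

```text
clock: 11.55
tool_pos: [0.4586, -0.2186, 0.1537]
orientation: [179.9, 0.0, 84.2]
wrist_force: [0.3, -0.6, 0.5]
grip_width: 0.0001
finger_force: 0.0
```

Request:
{"fn": "arm_command", "kwargs": {"increments": [{"x":0,"y":0,"z":3,"rx":0,"ry":0,"rz":0,"jaw":0},{"x":0,"y":0,"z":3,"rx":0,"ry":0,"rz":0,"jaw":0},{"x":0,"y":0,"z":1,"rx":0,"ry":0,"rz":0,"jaw":0},{"x":0,"y":0,"z":0,"rx":0,"ry":0,"rz":0,"jaw":0},{"x":0,"y":0,"z":0,"rx":0,"ry":0,"rz":0,"jaw":0}]}}

```text
clock: 12.05
tool_pos: [0.4581, -0.2186, 0.1459]
orientation: [180.0, -0.0, 84.2]
wrist_force: [-0.3, -0.2, 0.1]
grip_width: 0.0001
finger_force: 0.0
```

Request:
{"fn": "arm_command", "kwargs": {"increments": [{"x":0,"y":0,"z":1,"rx":0,"ry":0,"rz":0,"jaw":0},{"x":0,"y":0,"z":0.5,"rx":0,"ry":0,"rz":0,"jaw":0},{"x":0,"y":0,"z":0,"rx":0,"ry":0,"rz":0,"jaw":0},{"x":0,"y":0,"z":0,"rx":0,"ry":0,"rz":0,"jaw":0}]}}

```text
clock: 12.45
tool_pos: [0.458, -0.2186, 0.1444]
orientation: [180.0, -0.0, 84.2]
wrist_force: [-0.8, -0.7, 0.5]
grip_width: 0.0001
finger_force: 0.0
```

Request:
{"fn": "arm_command", "kwargs": {"increments": [{"x":0,"y":0,"z":1,"rx":0,"ry":0,"rz":0,"jaw":0},{"x":0,"y":0,"z":0.5,"rx":0,"ry":0,"rz":0,"jaw":0},{"x":0,"y":0,"z":0,"rx":0,"ry":0,"rz":0,"jaw":0},{"x":0,"y":0,"z":0,"rx":0,"ry":0,"rz":0,"jaw":0}]}}

```text
clock: 12.85
tool_pos: [0.458, -0.2186, 0.1429]
orientation: [-180.0, -0.0, 84.2]
wrist_force: [-0.5, 0.1, 0.1]
grip_width: 0.0001
finger_force: 0.0
```

Request:
{"fn": "arm_command", "kwargs": {"increments": [{"x":0,"y":0,"z":1,"rx":0,"ry":0,"rz":0,"jaw":0},{"x":0,"y":0,"z":1,"rx":0,"ry":0,"rz":0,"jaw":0},{"x":0,"y":0,"z":0,"rx":0,"ry":0,"rz":0,"jaw":0},{"x":0,"y":0,"z":0,"rx":0,"ry":0,"rz":0,"jaw":0}]}}

```text
clock: 13.25
tool_pos: [0.458, -0.2186, 0.1409]
orientation: [-180.0, -0.0, 84.2]
wrist_force: [0.4, -0.1, -0.1]
grip_width: 0.0003
finger_force: 0.0
```

Request:
{"fn": "arm_command", "kwargs": {"increments": [{"x":0,"y":0,"z":1,"rx":0,"ry":0,"rz":0,"jaw":0},{"x":0,"y":0,"z":1,"rx":0,"ry":0,"rz":0,"jaw":0},{"x":0,"y":0,"z":0,"rx":0,"ry":0,"rz":0,"jaw":0},{"x":0,"y":0,"z":0,"rx":0,"ry":0,"rz":0,"jaw":0}]}}

```text
clock: 13.65
tool_pos: [0.458, -0.2186, 0.1389]
orientation: [-180.0, -0.0, 84.2]
wrist_force: [0.7, -0.3, 0.9]
grip_width: 0.0003
finger_force: 0.0
```

```bash
python3 - <<'E'
from h import *
c=snap('wrist','w5.png');d=snap('scene','s5.png')
o=get_obs();print(o['tool_pos'],o['wrist_force'],o['wrist_torque'])
p=proj(d,[.464,-.16,.13])[0].astype(int);print(p)
s=d['color'][p[1]-50:p[1]+50,p[0]-66:p[0]+66]
cv2.imwrite('pics/v5.png',np.hstack([cv2.resize(c['color'],(400,300)),cv2.resize(s,(400,300),interpolation=cv2.INTER_CUBIC)])[:,:,::-1])
E
```

```text
[ 0.45806904 -0.21858747  0.13895177] [ 0.54909969 -0.22378429  0.26141325] [-0.02297385  0.00141124 -0.0276777 ]
[225 185]
```

View pics/v5.png

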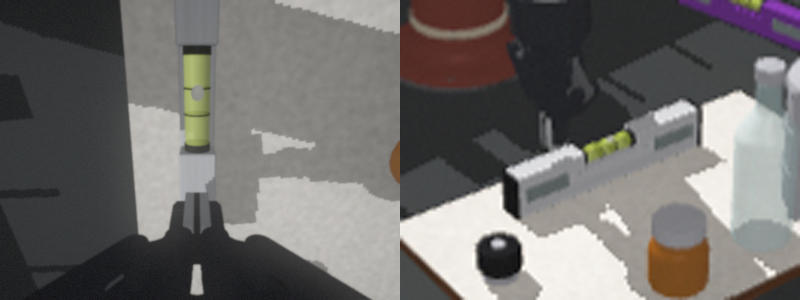

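```bash
python3 - <<'E'
from h import *
d=load('s5.png')
for X in [(.458,-.2186,.139),(.458,-.2186,.146),(.458,-.2186,.152),(.446,-.2186,.139)]:
    p=proj(d,X)[0]; print(X,p,'crop',400+(p[0]-159)*400/132,(p[1]-135)*3)
ax=np.array([.0991,.995]);m=np.array([.464,-.159])
for s in(-.115,-.032,.032,.115):
  for w in (-.012,.012):
    q=m+s*ax+w*np.array([.995,-.0991]);p=proj(d,[q[0],q[1],.146])[0];print(s,w,400+(p[0]-159)*400/132,(p[1]-135)*3)
c=load('w5.png')
print('tip in wrist',proj(c,[get_obs()['tool_pos'].tolist(),(.458,-.2186,.152)])*400/512)
# lines on vial seen at crop (197,90),(197,115); level end of notch (197,150)
print(onz(c,np.array([(197,44),(197,152),(180,165),(215,165)])*1.28,.146))
E
```

```text
(0.458, -0.2186, 0.139) [209.75005946 188.86079004] crop 553.788058976037 161.58237012067124
(0.458, -0.2186, 0.146) [209.68637339 186.88118367] crop 553.5950708865574 155.64355100627992
(0.458, -0.2186, 0.152) [209.63165846 185.17609648] crop 553.4292680482316 150.52828944551277
(0.446, -0.2186, 0.139) [207.16487623 187.23385013] crop 545.954170387266 156.70155037639128
-0.115 -0.012 499.3646749727227 168.64913973547846
-0.115 0.012 512.9271142500302 179.67226728076403
-0.032 -0.012 570.0927706552638 141.41083397051548
-0.032 0.012 584.0600970896417 151.82088383029821
0.032 -0.012 621.9987267456952 121.44853512336405
0.032 0.012 636.2194312147145 131.41866936121716
0.115 -0.012 686.0469356405354 96.84821233402971
0.115 0.012 700.5279527961586 106.28772074189561
tip in wrist [[197.32320667 188.79156065]
 [197.27330041 198.16426398]]
[[ 0.4670375  -0.12769514  0.146     ]
 [ 0.46076001 -0.18970405  0.146     ]
 [ 0.44916703 -0.19727662  0.146     ]
 [ 0.47122888 -0.19952193  0.146     ]]
```

The wrist view shows the shut tips at about (197,203), centred over the solid top but still above it: they sit roughly 13 mm behind the nominal TCP. I'll keep going down gently.

Request:
{"fn": "arm_command", "kwargs": {"increments": [{"x":0,"y":0,"z":1,"rx":0,"ry":0,"rz":0,"jaw":0},{"x":0,"y":0,"z":1,"rx":0,"ry":0,"rz":0,"jaw":0},{"x":0,"y":0,"z":1,"rx":0,"ry":0,"rz":0,"jaw":0},{"x":0,"y":0,"z":0,"rx":0,"ry":0,"rz":0,"jaw":0},{"x":0,"y":0,"z":0,"rx":0,"ry":0,"rz":0,"jaw":0}]}}

```text
clock: 14.25
tool_pos: [0.458, -0.2186, 0.1359]
orientation: [-180.0, -0.0, 84.2]
wrist_force: [-0.3, -0.7, -0.4]
grip_width: -0.0001
finger_force: 0.0
```

Request:
{"fn": "arm_command", "kwargs": {"increments": [{"x":0,"y":0,"z":1,"rx":0,"ry":0,"rz":0,"jaw":0},{"x":0,"y":0,"z":1,"rx":0,"ry":0,"rz":0,"jaw":0},{"x":0,"y":0,"z":0,"rx":0,"ry":0,"rz":0,"jaw":0},{"x":0,"y":0,"z":0,"rx":0,"ry":0,"rz":0,"jaw":0}]}}

```text
clock: 14.65
tool_pos: [0.458, -0.2186, 0.1339]
orientation: [-180.0, -0.0, 84.2]
wrist_force: [0.5, 0.2, 0.7]
grip_width: -0.0001
finger_force: 0.0
```

Request:
{"fn": "arm_command", "kwargs": {"increments": [{"x":0,"y":0,"z":1,"rx":0,"ry":0,"rz":0,"jaw":0},{"x":0,"y":0,"z":1,"rx":0,"ry":0,"rz":0,"jaw":0},{"x":0,"y":0,"z":0,"rx":0,"ry":0,"rz":0,"jaw":0},{"x":0,"y":0,"z":0,"rx":0,"ry":0,"rz":0,"jaw":0}]}}

```text
clock: 15.05
tool_pos: [0.458, -0.2186, 0.1319]
orientation: [-180.0, -0.0, 84.2]
wrist_force: [0.2, -1.1, 0.1]
grip_width: -0.0002
finger_force: 0.0
```

Request:
{"fn": "arm_command", "kwargs": {"increments": [{"x":0,"y":0,"z":1,"rx":0,"ry":0,"rz":0,"jaw":0},{"x":0,"y":0,"z":1,"rx":0,"ry":0,"rz":0,"jaw":0},{"x":0,"y":0,"z":0,"rx":0,"ry":0,"rz":0,"jaw":0},{"x":0,"y":0,"z":0,"rx":0,"ry":0,"rz":0,"jaw":0}]}}

```text
clock: 15.45
tool_pos: [0.458, -0.2186, 0.1299]
orientation: [-180.0, -0.0, 84.2]
wrist_force: [-1.3, 0.3, 0.4]
grip_width: -0.0002
finger_force: 0.0
```

```bash
python3 - <<'E'
from h import *
c=snap('wrist','w6.png');d=snap('scene','s6.png');t=snap('top','t6.png')
s=d['color'][150:220,159:251]
w=c['color'][150:384,100:412]
cv2.imwrite('pics/v6.png',np.hstack([cv2.resize(w,(400,300),interpolation=cv2.INTER_CUBIC),cv2.resize(s,(400,300),interpolation=cv2.INTER_CUBIC)])[:,:,::-1])
E
```

```text
(no output)
```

View pics/v6.png

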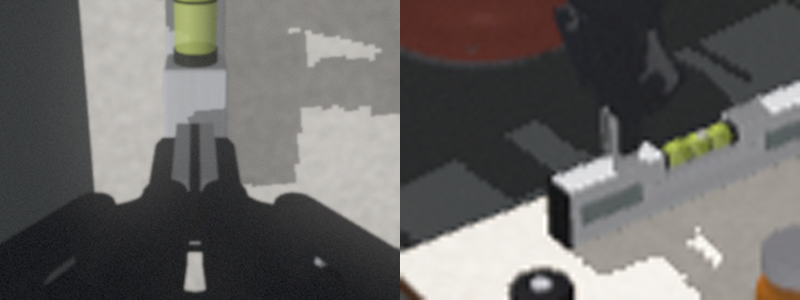

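The tips at (195,125) left and (610,158) right are centred on the level's solid top and just above it. A few millimetres more.

Request:
{"fn": "arm_command", "kwargs": {"increments": [{"x":0,"y":0,"z":1,"rx":0,"ry":0,"rz":0,"jaw":0},{"x":0,"y":0,"z":1,"rx":0,"ry":0,"rz":0,"jaw":0},{"x":0,"y":0,"z":0,"rx":0,"ry":0,"rz":0,"jaw":0},{"x":0,"y":0,"z":0,"rx":0,"ry":0,"rz":0,"jaw":0}]}}

```text
clock: 16.0
tool_pos: [0.458, -0.2186, 0.1279]
orientation: [-180.0, -0.0, 84.2]
wrist_force: [0.4, 0.2, 0.2]
grip_width: -0.0
finger_force: 0.0
```

Request:
{"fn": "arm_command", "kwargs": {"increments": [{"x":0,"y":0,"z":1,"rx":0,"ry":0,"rz":0,"jaw":0},{"x":0,"y":0,"z":1,"rx":0,"ry":0,"rz":0,"jaw":0},{"x":0,"y":0,"z":0,"rx":0,"ry":0,"rz":0,"jaw":0}]}}

```text
clock: 16.3
tool_pos: [0.4579, -0.2186, 0.1258]
orientation: [-180.0, -0.0, 84.2]
wrist_force: [-0.1, 0.6, -0.6]
grip_width: 0.0
finger_force: 0.0
```

Request:
{"fn": "arm_command", "kwargs": {"increments": [{"x":0,"y":0,"z":1,"rx":0,"ry":0,"rz":0,"jaw":0},{"x":0,"y":0,"z":1,"rx":0,"ry":0,"rz":0,"jaw":0},{"x":0,"y":0,"z":0,"rx":0,"ry":0,"rz":0,"jaw":0}]}}

```text
clock: 16.6
tool_pos: [0.4581, -0.2187, 0.1248]
orientation: [180.0, 0.0, 84.2]
wrist_force: [-1.1, 0.6, 6.8]
grip_width: 0.0001
finger_force: 3.0
```

Request:
{"fn": "arm_command", "kwargs": {"increments": [{"x":0,"y":0,"z":0.5,"rx":0,"ry":0,"rz":0,"jaw":0},{"x":0,"y":0,"z":0,"rx":0,"ry":0,"rz":0,"jaw":0},{"x":0,"y":0,"z":0,"rx":0,"ry":0,"rz":0,"jaw":0},{"x":0,"y":0,"z":0,"rx":0,"ry":0,"rz":0,"jaw":0},{"x":0,"y":0,"z":0,"rx":0,"ry":0,"rz":0,"jaw":0},{"x":0,"y":0,"z":0,"rx":0,"ry":0,"rz":0,"jaw":0}]}}

```text
clock: 17.2
tool_pos: [0.4582, -0.2187, 0.1247]
orientation: [180.0, 0.1, 84.2]
wrist_force: [-2.9, 1.3, 9.0]
grip_width: -0.0001
finger_force: 4.5
```

```bash
python3 - <<'E'
from h import *
c=snap('wrist','w7.png');bubble(c)
o=get_obs();print(o['tool_pos'],o['wrist_force'],o['joints'])
E
```

```text
vial [ 234   68   35  129 3716] [250.8 129.6]
axis 1 prof [79, 122, 148, 156, 160, 161, 160, 159, 160, 160, 159, 160, 158, 158, 158, 161, 160, 159, 159, 158, 157, 158, 158, 157, 158, 158, 158, 159, 158, 160, 160, 159, 159, 160, 160, 157, 158, 159, 159, 160, 161, 158, 160, 155, 150, 149, 146, 139, 109, 111, 139, 145, 146, 146, 145, 144, 144, 144, 143, 144, 142, 142, 142, 142, 146, 151, 158, 158, 159, 157, 158, 157, 158, 157, 156, 158, 157, 156, 154, 147, 143, 143, 139, 137, 124, 104, 89, 102, 133, 151, 156, 156, 159, 158, 157, 156, 156, 156, 156, 156, 154, 156, 157, 157, 156, 158, 158, 157, 158, 162, 161, 162, 163, 161, 162, 160, 158, 154, 148, 149, 148, 147, 144, 140, 139, 136, 130, 106, 79]
bubble px 20 255.4 121.8 (np.int64(111), np.int64(133), np.int64(249), np.int64(262))
[ 0.45819526 -0.21868677  0.12475328] [-2.40108664  0.40353429  8.30950264] [ 41.51423829  31.37457364 -27.42618746 110.28841493  20.60762294
  43.12833035  -3.52351363]
```

Request:
{"fn": "arm_command", "kwargs": {"increments": [{"x":0,"y":0,"z":0.2,"rx":0,"ry":0,"rz":0,"jaw":0},{"x":0,"y":0,"z":0,"rx":0,"ry":0,"rz":0,"jaw":0},{"x":0,"y":0,"z":0,"rx":0,"ry":0,"rz":0,"jaw":0},{"x":0,"y":0,"z":0,"rx":0,"ry":0,"rz":0,"jaw":0},{"x":0,"y":0,"z":0,"rx":0,"ry":0,"rz":0,"jaw":0},{"x":0,"y":0,"z":0,"rx":0,"ry":0,"rz":0,"jaw":0}]}}

```text
clock: 17.85
tool_pos: [0.4582, -0.2187, 0.1247]
orientation: [180.0, 0.1, 84.2]
wrist_force: [-1.7, 0.5, 10.0]
grip_width: -0.0001
finger_force: 5.1
```

Request:
{"fn": "arm_command", "kwargs": {"increments": [{"x":0,"y":0,"z":-3,"rx":0,"ry":0,"rz":0,"jaw":0},{"x":0,"y":0,"z":-20,"rx":0,"ry":0,"rz":0,"jaw":0},{"x":0,"y":0,"z":-40,"rx":0,"ry":0,"rz":0,"jaw":0.5},{"x":-25,"y":16,"z":-20,"rx":0,"ry":0,"rz":0,"jaw":1},{"x":-35,"y":23,"z":0,"rx":0,"ry":0,"rz":0,"jaw":1},{"x":-35,"y":23,"z":0,"rx":0,"ry":0,"rz":0,"jaw":1},{"x":-20,"y":12,"z":0,"rx":0,"ry":0,"rz":0,"jaw":1},{"x":0,"y":0,"z":0,"rx":0,"ry":0,"rz":-8,"jaw":1},{"x":0,"y":0,"z":0,"rx":0,"ry":0,"rz":-8,"jaw":1},{"x":0,"y":0,"z":0,"rx":0,"ry":0,"rz":-8,"jaw":1}]}}

```text
clock: 18.85
tool_pos: [0.5199, -0.3406, 0.2056]
orientation: [-180.0, -0.1, 108.5]
wrist_force: [-0.0, -0.2, 0.2]
grip_width: 0.0853
finger_force: 0.0
```

Request:
{"fn": "arm_command", "kwargs": {"increments": [{"x":0,"y":0,"z":0,"rx":0,"ry":0,"rz":-8,"jaw":1},{"x":0,"y":0,"z":0,"rx":0,"ry":0,"rz":-8,"jaw":1},{"x":0,"y":0,"z":0,"rx":0,"ry":0,"rz":0,"jaw":1},{"x":0,"y":0,"z":0,"rx":0,"ry":0,"rz":0,"jaw":1}]}}

```text
clock: 19.25
tool_pos: [0.5198, -0.3406, 0.2059]
orientation: [-180.0, -0.0, 124.0]
wrist_force: [0.4, 0.5, -0.4]
grip_width: 0.0854
finger_force: 0.0
```

```bash
python3 - <<'E'
from h import *
c=snap('wrist','w8.png')
o=get_obs();print(o['tool_pos'],o['orientation'],o['wrist_force'],o['joints'])
p=proj(c,[.52,-.341,.13])[0];print(p)
g=cv2.cvtColor(c['color'],cv2.COLOR_RGB2GRAY)
x0,y0=(p-70).astype(int);x0=max(x0,0);y0=max(y0,0)
s=g[y0:y0+140,x0:x0+140];m=(s<50).astype(np.uint8)
n,l,st,ce=cv2.connectedComponentsWithStats(m)
for i in range(1,n):
    if st[i,4]>100: print(st[i],ce[i]+[x0,y0])
E
```

```text
[ 0.51992105 -0.34054653  0.20601475] [-1.79996513e+02 -1.99046028e-02  1.24051810e+02] [0.62359154 0.37364049 0.27780085] [ 53.43585792  37.48814616 -39.1306425   86.19930822  25.00370874
  65.27887882  43.59926944]
[252.87062312 196.60226444]
```

View pics/w8.png

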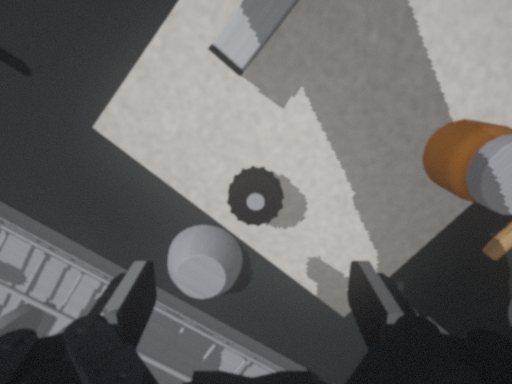

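The wrist view shows the knob at (256,195) with the stud top at (256,202), almost under the tool. The katori at (205,262) stands lower, beside the shelf.

```bash
python3 - <<'E'
from h import *
c=load('w8.png');g=cv2.cvtColor(c['color'],cv2.COLOR_RGB2GRAY)
s=g[155:240,215:300];m=(s<60).astype(np.uint8)
n,l,st,ce=cv2.connectedComponentsWithStats(m);i=1+st[1:,4].argmax();print(st[i],ce[i]+[215,155])
(cx,cy),r=cv2.minEnclosingCircle(np.argwhere(l==i)[:,::-1].astype(np.float32));print(cx+215,cy+155,r)
W=onz(c,[(cx+215,cy+155)],.125)[0];print(W)
plan([W[0],W[1],.087],124,1)
E
```

```text
[ 21  48  40  20 246] [256.00406504 213.93902439]
255.5 209.0 19.602394104003906
[ 0.52835695 -0.34970313  0.125     ]
now [ 0.5199 -0.3405  0.206 ] [-1.8000e+02 -2.0000e-02  1.2405e+02] shift in tool axes now [-12.4   1.9 119. ] rot [-0.   -0.02  0.05]
[-12.4   1.9 119. ] [-0.   -0.02  0.05]
```

```bash
python3 - <<'E'
from h import *
c=load('w8.png')
for z in(.12,.133):
    E=onz(c,[(256,195.5),(228,195.5),(284,195.5)],z);print(z,E[0],np.linalg.norm(E[1]-E[2]))
W=onz(c,[(256,195.5)],.128)[0]
plan([W[0],W[1],.087],124,1)
E
```

```text
0.12 [ 0.52348305 -0.34175781  0.12      ] 0.043562981889264156
0.133 [ 0.52083761 -0.33813426  0.133     ] 0.041286257025694356
now [ 0.5199 -0.3405  0.206 ] [-1.8000e+02 -2.0000e-02  1.2405e+02] shift in tool axes now [ -0.3   2.2 119. ] rot [-0.   -0.02  0.05]
[ -0.3   2.2 119. ] [-0.   -0.02  0.05]
```

Request:
{"fn": "arm_command", "kwargs": {"increments": [{"x":0,"y":2,"z":30,"rx":0,"ry":0,"rz":0,"jaw":1},{"x":0,"y":0,"z":35,"rx":0,"ry":0,"rz":0,"jaw":1},{"x":0,"y":0,"z":30,"rx":0,"ry":0,"rz":0,"jaw":1},{"x":0,"y":0,"z":15,"rx":0,"ry":0,"rz":0,"jaw":1},{"x":0,"y":0,"z":9,"rx":0,"ry":0,"rz":0,"jaw":0.9},{"x":0,"y":0,"z":0,"rx":0,"ry":0,"rz":0,"jaw":0.7},{"x":0,"y":0,"z":0,"rx":0,"ry":0,"rz":0,"jaw":0.5},{"x":0,"y":0,"z":0,"rx":0,"ry":0,"rz":0,"jaw":0.4},{"x":0,"y":0,"z":0,"rx":0,"ry":0,"rz":0,"jaw":0.3},{"x":0,"y":0,"z":0,"rx":0,"ry":0,"rz":0,"jaw":0.3}]}}

```text
clock: 20.3
tool_pos: [0.5227, -0.3399, 0.0892]
orientation: [179.9, 0.2, 124.2]
wrist_force: [-0.7, 0.5, 6.4]
grip_width: 0.0383
finger_force: 60.6
```

Request:
{"fn": "arm_command", "kwargs": {"increments": [{"x":0,"y":0,"z":0,"rx":0,"ry":0,"rz":0,"jaw":0.2},{"x":0,"y":0,"z":0,"rx":0,"ry":0,"rz":0,"jaw":0.2},{"x":0,"y":0,"z":0,"rx":0,"ry":0,"rz":0,"jaw":0.2}]}}

```text
clock: 20.6
tool_pos: [0.5227, -0.3399, 0.0892]
orientation: [179.9, 0.2, 124.2]
wrist_force: [0.6, -0.1, 6.5]
grip_width: 0.0381
finger_force: 60.6
```

Request:
{"fn": "arm_command", "kwargs": {"increments": [{"x":0,"y":0,"z":-0.8,"rx":0,"ry":0,"rz":4,"jaw":0.2},{"x":0,"y":0,"z":0,"rx":0,"ry":0,"rz":8,"jaw":0.2},{"x":0,"y":0,"z":0,"rx":0,"ry":0,"rz":8,"jaw":0.2},{"x":0,"y":0,"z":0,"rx":0,"ry":0,"rz":8,"jaw":0.2},{"x":0,"y":0,"z":0,"rx":0,"ry":0,"rz":8,"jaw":0.2},{"x":0,"y":0,"z":0,"rx":0,"ry":0,"rz":8,"jaw":0.2},{"x":0,"y":0,"z":0,"rx":0,"ry":0,"rz":8,"jaw":0.2},{"x":0,"y":0,"z":0,"rx":0,"ry":0,"rz":8,"jaw":0.2},{"x":0,"y":0,"z":0,"rx":0,"ry":0,"rz":8,"jaw":0.2},{"x":0,"y":0,"z":0,"rx":0,"ry":0,"rz":8,"jaw":0.2}]}}

```text
clock: 21.6
tool_pos: [0.5237, -0.3399, 0.0892]
orientation: [179.7, -0.1, 47.9]
wrist_force: [2.3, -1.6, 0.4]
grip_width: 0.0384
finger_force: 60.4
```

Request:
{"fn": "arm_command", "kwargs": {"increments": [{"x":0,"y":0,"z":0,"rx":0,"ry":0,"rz":8,"jaw":0.2},{"x":0,"y":0,"z":0,"rx":0,"ry":0,"rz":8,"jaw":0.2},{"x":0,"y":0,"z":0,"rx":0,"ry":0,"rz":8,"jaw":0.2},{"x":0,"y":0,"z":0,"rx":0,"ry":0,"rz":8,"jaw":0.2},{"x":0,"y":0,"z":0,"rx":0,"ry":0,"rz":8,"jaw":0.2},{"x":0,"y":0,"z":0,"rx":0,"ry":0,"rz":8,"jaw":0.2},{"x":0,"y":0,"z":0,"rx":0,"ry":0,"rz":4,"jaw":0.2},{"x":0,"y":0,"z":0,"rx":0,"ry":0,"rz":0,"jaw":0.2},{"x":0,"y":0,"z":0,"rx":0,"ry":0,"rz":0,"jaw":0.2}]}}

```text
clock: 22.5
tool_pos: [0.5241, -0.3406, 0.0892]
orientation: [179.9, -0.3, -3.7]
wrist_force: [4.4, -3.1, 1.9]
grip_width: 0.0382
finger_force: 60.5
```

```bash
python3 - <<'E'
from h import *
o=get_obs();print(o['tool_pos'],o['orientation'],o['wrist_force'],o['joints'],o['grip_width'])
for n in('scene','top'):
    c=snap(n,n+'9.png');p=proj(c,[.464,-.159,.14])[0].astype(int);print(p)
    hsv=cv2.cvtColor(c['color'],cv2.COLOR_RGB2HSV)[p[1]-25:p[1]+25,p[0]-35:p[0]+35]
    m=(hsv[...,0]>22)&(hsv[...,0]<42)&(hsv[...,1]>90)&(hsv[...,2]>70);print(n,m.sum())
E
```

```text
[ 0.524052   -0.3405995   0.08921443] [179.85501647  -0.32107076  -3.71726483] [ 4.3825565  -3.07391126  1.8959049 ] [ 3.09945844e+01  4.02702391e+01  5.51154588e-02  9.39018938e+01
 -7.59757889e-02  4.54761061e+01 -6.26280343e+01] 0.03817671171758096
[226 182]
scene 75
[291 200]
top 6
```

Request:
{"fn": "arm_command", "kwargs": {"increments": [{"x":0,"y":0,"z":0,"rx":0,"ry":0,"rz":0,"jaw":0.8},{"x":0,"y":0,"z":0,"rx":0,"ry":0,"rz":0,"jaw":0.8},{"x":0,"y":0,"z":0,"rx":0,"ry":0,"rz":0,"jaw":0.8},{"x":0,"y":0,"z":-20,"rx":0,"ry":0,"rz":0,"jaw":0.8},{"x":0,"y":0,"z":-40,"rx":0,"ry":0,"rz":0,"jaw":0.8},{"x":0,"y":0,"z":-40,"rx":0,"ry":0,"rz":-8,"jaw":0.5},{"x":0,"y":0,"z":0,"rx":0,"ry":0,"rz":-8,"jaw":0},{"x":0,"y":0,"z":0,"rx":0,"ry":0,"rz":-8,"jaw":0},{"x":0,"y":0,"z":0,"rx":0,"ry":0,"rz":-8,"jaw":0},{"x":0,"y":0,"z":0,"rx":0,"ry":0,"rz":-8,"jaw":0}]}}

```text
clock: 23.6
tool_pos: [0.5208, -0.3388, 0.1877]
orientation: [-179.9, 0.1, 36.6]
wrist_force: [0.8, -1.3, -0.2]
grip_width: 0.0004
finger_force: 0.0
```

Request:
{"fn": "arm_command", "kwargs": {"increments": [{"x":0,"y":0,"z":0,"rx":0,"ry":0,"rz":-8,"jaw":0},{"x":0,"y":0,"z":0,"rx":0,"ry":0,"rz":-8,"jaw":0},{"x":0,"y":0,"z":0,"rx":0,"ry":0,"rz":-8,"jaw":0},{"x":0,"y":0,"z":0,"rx":0,"ry":0,"rz":-8,"jaw":0},{"x":0,"y":0,"z":0,"rx":0,"ry":0,"rz":-8,"jaw":0},{"x":0,"y":0,"z":0,"rx":0,"ry":0,"rz":-8,"jaw":0},{"x":38,"y":-26,"z":0,"rx":0,"ry":0,"rz":0,"jaw":0},{"x":38,"y":-26,"z":0,"rx":0,"ry":0,"rz":0,"jaw":0},{"x":38,"y":-26,"z":0,"rx":0,"ry":0,"rz":0,"jaw":0},{"x":0,"y":0,"z":0,"rx":0,"ry":0,"rz":0,"jaw":0}]}}

```text
clock: 24.6
tool_pos: [0.4507, -0.2107, 0.1874]
orientation: [-179.5, -0.2, 84.7]
wrist_force: [1.2, -0.1, 0.9]
grip_width: 0.0002
finger_force: 0.0
```

```bash
python3 - <<'E'
from h import *
c=snap('wrist','w10.png');bubble(c)
plan([.458,-.2186,.130],84.2,1)
E
```

```text
vial [ 255   84   24   91 1413] [265.6 122. ]
axis 1 prof [84, 127, 154, 163, 162, 164, 164, 165, 164, 163, 163, 165, 165, 164, 165, 164, 164, 163, 164, 163, 164, 164, 165, 165, 164, 164, 166, 165, 164, 163, 160, 153, 140, 114, 104, 126, 154, 163, 164, 161, 154, 153, 152, 151, 150, 150, 150, 148, 149, 147, 147, 147, 147, 149, 155, 158, 157, 151, 142, 124, 108, 118, 147, 162, 162, 163, 164, 163, 164, 163, 162, 164, 162, 163, 163, 163, 163, 164, 163, 163, 163, 163, 162, 161, 155, 151, 149, 148, 144, 134, 109]
bubble px 19 267.6 132.2 (np.int64(123), np.int64(145), np.int64(263), np.int64(274))
now [ 0.4532 -0.2147  0.1879] [-1.7979e+02 -5.0000e-02  8.4530e+01] shift in tool axes now [-3.5  5.4 57.9] rot [-0.21 -0.05  0.33]
[-3.5  5.4 57.9] [-0.21 -0.05  0.33]
```

```bash
python3 - <<'E'
from h import *
for f,x,y,h in(('w7.png',234,105,60),('w10.png',255,112,40)):
    hsv=cv2.cvtColor(load(f)['color'],cv2.COLOR_RGB2HSV)
    w=36 if f=='w7.png' else 26
    print(f)
    for r in range(y,y+h,2): print(r,' '.join('%3d'%v for v in hsv[r,x:x+w:2,1]),'|',hsv[r,x+8:x+w-4,2].max())
E
```

```text
w7.png
105  83  98  99 100  94  94  92  94  99  99 101 100  97  98  97  98  88  83 | 185
107  80  97  96  99  98  94  94  93  97  98  99  98  97 100  95  95  98  86 | 185
109  80  99 100  96  94  94  97  94  94  96  94  96  99  98  99  93  90  87 | 187
111  80  97 102  96  97  95  91  90  78  59  58  75  91  97  96  94  94  86 | 187
113  86 103 105 113 104  99  77  42  17  12  14  17  50  92 107 105 102  99 | 183
115  76 113 117 115 110  87  33  16  10  10  10   9  16  55 103  97  92  76 | 162
117  68 102  99  93  87  40  11  12  10   7   7  10   7  18  65  85  78  74 | 153
119  79  95 103  97  91  31  12   9  10  12   8   9  11  20  75  91  91  81 | 166
121  76 100  99  98  83  28  11   9   9  10  10  14   9  20  71  94  97  83 | 175
123  79 102  96 100  82  24  12  12  10   9  11  10  11  20  76  94  91  81 | 177
125  75 100 100  97  86  35  11  11  14   9   9  10  11  24  86  96  90  79 | 178
127  70  97  97  96  92  53  13  12  11  10  12  12  18  42  94  94  89  84 | 182
129  69  98  97  98  97  76  24  12  11  12   9  13  27  81  94  91  81  77 | 182
131  63  97  98  94  95  92
[... 1914 characters left out ...]
  86  76  27 | 158
130  92  96  85  30   9   8  12   8  11  52  83  80  27 | 155
132  94  96  86  31  12  10   8  10  14  57  89  77  10 | 152
134  90  96  90  48  10  10   9  10  21  71  86  77  14 | 151
136  83  87  90  74  26  14  14  16  53  86  88  81  16 | 155
138  81  87  88  84  75  55  46  69  89  87  86  75  16 | 180
140  88  94  97  92 101  99  97  98 102  96  97  79  12 | 175
142  95 108 104 102 103 105 109 103 103  96  86  75  11 | 169
144  74  85  88  83  90  91  92  94  85  83  72  52   7 | 125
146  77  85  82  82  89  90  94  94  90  85  81  71  12 | 172
148  79  85  82  80  87  93  92  89  89  89  83  64  10 | 188
150  81  83  82  81  86  89  91  88  93  87  82  66  10 | 189
```

Request:
{"fn": "arm_command", "kwargs": {"increments": [{"x":0,"y":3.5,"z":15,"rx":0,"ry":0,"rz":0,"jaw":0},{"x":0,"y":0,"z":25,"rx":0,"ry":0,"rz":0,"jaw":0},{"x":0,"y":0,"z":12,"rx":0,"ry":0,"rz":0,"jaw":0},{"x":0,"y":0,"z":4,"rx":0,"ry":0,"rz":0,"jaw":0},{"x":0,"y":0,"z":2,"rx":0,"ry":0,"rz":0,"jaw":0},{"x":0,"y":0,"z":0,"rx":0,"ry":0,"rz":0,"jaw":0},{"x":0,"y":0,"z":0,"rx":0,"ry":0,"rz":0,"jaw":0},{"x":0,"y":0,"z":0,"rx":0,"ry":0,"rz":0,"jaw":0}]}}

```text
clock: 25.45
tool_pos: [0.4596, -0.2187, 0.1307]
orientation: [179.9, 0.0, 84.2]
wrist_force: [-0.4, -0.7, -0.3]
grip_width: 0.0
finger_force: 0.0
```

Request:
{"fn": "arm_command", "kwargs": {"increments": [{"x":0,"y":-1,"z":2,"rx":0,"ry":0,"rz":0,"jaw":0},{"x":0,"y":0,"z":2,"rx":0,"ry":0,"rz":0,"jaw":0},{"x":0,"y":0,"z":0.7,"rx":0,"ry":0,"rz":0,"jaw":0},{"x":0,"y":0,"z":0.5,"rx":0,"ry":0,"rz":0,"jaw":0},{"x":0,"y":0,"z":0,"rx":0,"ry":0,"rz":0,"jaw":0},{"x":0,"y":0,"z":0,"rx":0,"ry":0,"rz":0,"jaw":0}]}}

```text
clock: 26.05
tool_pos: [0.4579, -0.2183, 0.1252]
orientation: [-180.0, 0.0, 84.2]
wrist_force: [-1.1, 1.0, 5.3]
grip_width: 0.0003
finger_force: 2.7
```

Request:
{"fn": "arm_command", "kwargs": {"increments": [{"x":0,"y":0,"z":0.6,"rx":0,"ry":0,"rz":0,"jaw":0},{"x":0,"y":0,"z":0.2,"rx":0,"ry":0,"rz":0,"jaw":0},{"x":0,"y":0,"z":0,"rx":0,"ry":0,"rz":0,"jaw":0},{"x":0,"y":0,"z":0,"rx":0,"ry":0,"rz":0,"jaw":0},{"x":0,"y":0,"z":0,"rx":0,"ry":0,"rz":0,"jaw":0},{"x":0,"y":0,"z":0,"rx":0,"ry":0,"rz":0,"jaw":0},{"x":0,"y":0,"z":0,"rx":0,"ry":0,"rz":0,"jaw":0},{"x":0,"y":0,"z":0,"rx":0,"ry":0,"rz":0,"jaw":0},{"x":0,"y":0,"z":0,"rx":0,"ry":0,"rz":0,"jaw":0}]}}

```text
clock: 26.95
tool_pos: [0.4581, -0.2184, 0.1252]
orientation: [180.0, 0.0, 84.2]
wrist_force: [-3.3, 0.4, 10.3]
grip_width: -0.0001
finger_force: 5.2
```

```bash
python3 - <<'E'
from h import *
f=[get_obs()['wrist_force'][2]]
c=snap('wrist','w11.png');bubble(c)
o=get_obs();print(f,o['tool_pos'],o['wrist_force'],o['clock'])
E
```

```text
vial [ 234   68   36  128 3383] [252.  124.9]
axis 1 prof [72, 111, 141, 153, 156, 158, 157, 155, 157, 156, 157, 156, 156, 155, 156, 156, 156, 155, 156, 157, 156, 157, 158, 156, 157, 156, 156, 157, 156, 156, 154, 155, 157, 155, 154, 155, 156, 156, 156, 156, 155, 155, 155, 155, 151, 145, 135, 121, 90, 81, 112, 145, 155, 158, 158, 157, 151, 147, 145, 145, 145, 145, 144, 144, 144, 144, 143, 142, 143, 142, 142, 142, 140, 140, 140, 142, 144, 149, 153, 152, 146, 141, 138, 133, 125, 105, 89, 104, 132, 149, 155, 155, 154, 155, 159, 161, 161, 160, 160, 159, 159, 160, 161, 161, 162, 162, 161, 162, 159, 159, 160, 159, 160, 160, 161, 160, 158, 154, 149, 146, 145, 146, 142, 142, 139, 136, 128, 105]
bubble px 39 252.4 133.1 (np.int64(123), np.int64(145), np.int64(243), np.int64(262))
[np.float64(10.3448808832122)] [ 0.45803466 -0.2183588   0.12516896] [-2.34704582  0.44362362  9.46184535] 27.0
```

The bubble is centred, about 0.3 mm off the middle, under a push of about 10 N.

```bash
python3 -c "
from station import *
print(sign_off())"
```

```text
the job is handed in; nothing more can be done
None
```

The job is handed in: the level was laid on the strip and pressed at about 10 N, the knob was turned 128° clockwise, and the level is being held pressed again at about 10 N with the bubble about 0.3 mm from the vial's middle, well between the lines.

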